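Couple the test gauge to the bench air outlet

ROBOT

A 7-joint arm with a two-finger parallel gripper is mounted at the origin on the work surface. World frame = base frame: x ahead of the robot, y to its left, z up, the work surface at z = 0. Lengths are in m, angles in rad, forces in N, time in s.
With the tool pointing down it reaches from about 0.425 to 0.925 m from the base axis. Payload 6.8 kg.
Tool frame: the origin (TCP) lies on the centre line of the jaws, within the pads' length; the fingertips stand env.tip_extent ahead of it and the grasp point (between the pads) is the TCP (env.tip_extent is the distance from the TCP to the fingertips, in m); y points along the fingers, x is the direction in which the jaws open and shut, and the axes are right-handed (so a half turn about y gives the same grasp; the last joint's range is limited). The gripper opens to 88 mm and grips with 3 to 60 N. Pads are 20 mm wide; open, the fingers measure 115 mm over their backs; the gripper's body (75 mm by 178 mm) begins 61 mm behind the grasp point.
Start: joints at [1.213, 0.477, 0.022, 1.555, -0.011, 1.109, -0.083], TCP at [0.167, -0.654, 0.242] pointing down, gripper open.
Joint ranges: [-2.96, 2.96], [-0.34, 2.1], [-1.41, 1.46], [0.24, 2.44], [-1.37, 4.51], [0.17, 1.92], [-2.96, 2.96]. Speed limits (rad/s): [2.39, 2.39, 3.14, 3.14, 3.14, 3.14, 3.14].

INTERFACE

Orientations are given as a unit quaternion [x, y, z, w].
In Python, from plant import env gives the robot as it stands.
- The arm moves only by the tool step_arm, never from a script. Its argument "rows" is a list of rows, each an object with "delta_rot": the turn, a rotation vector about the world's x, y, z in degrees, a list of three; "delta_pos": the shift along the world's x, y, z in mm, a list of three; "hand": the closure in counts, from 0 (fully open) to 255 (shut). In form: [{"delta_rot": [wx, wy, wz], "delta_pos": [x, y, z], "hand": hand}, ...]. A call has 1 to 20 rows; each row shifts and turns the commanded pose from where the row before left it; what a row does not reach is not made up. A row lasts 1/8 s, in which the tool goes at most 62.5 mm and 10.7 degrees, less where a joint would pass 70% of its speed; a pose out of reach is approached as far as the arm can. A call is refused whole if a number of a shift passes 62.5 or a number of a turn 10.7, either way. A call with a gripper value outside its range is refused whole. The fingers move at their own pace and stop on an object; the grip force is fixed at half the most. Time passes only in rows, so rows that do not move let the fingers close. It gives the time, the measured TCP pose, the force and the opening at its end, in the units of the state.
- env.get_obs(): the state, without advancing time (a new reading comes with each control period).
- env.get_image(name): name is "side" or "top" or "wrist"; returns a dict with "image" (480x640x3 uint8, red, green, blue), "fov_y" (degrees; the focal length in pixels is half the picture's height over the tangent of half this angle, whatever the lens; pixels are square), "cx", "cy" (the principal point, pixels), "R" (3x3) and "t" (3): a world point X has camera coordinates R X + t; the wrist camera has in their place "mount" (4x4, takes a point from camera to tool coordinates, whose origin is the TCP and whose axes are the tool frame's). Camera axes: x right, y down, z forward; pixel columns grow to the right and rows downward; lengths in m; the calibration is good to about 2 mm. The wrist camera is an equidistant fisheye: a pixel r from the principal point sees the ray r / f radians off the axis. A picture is of the moment at which its call begins: read the wrist's pose just before it. There is no depth.
- env.job_done(): hands the job in, once; it reports no verdict.
The state is a dict: "time_s": time; "joint_pos": joint angles; "qd": joint speeds; "tau": joint torques, N m; "eef_pos": TCP position; "orientation": TCP orientation; "wrist_force": force on the tool from outside, world axes, zero at the start; "torque": the same for the moment, N m; "gripper_width": finger opening in m.
Only numpy, scipy, OpenCV 4.12 (cv2) and the standard library are available. Lean on these libraries where they do the work, as an engineer would, in place of code of your own. Each camera call takes 0.05 s, during which the arm holds its last target.

TASK

Fit the pressure gauge to the bench air outlet: first pull the coupler's spring sleeve back (down) until it catches and stays back by itself, then take the gauge out of its yellow stand and press its brass plug gently into the coupler, by feel and never pressing hard (under 25 N; about 13 N is enough), until the sleeve springs forward again and locks the plug in. Let go of the gauge, standing upright in the coupler, and leave the spray can, the carton and the wrench where they are.

Things in the scene. Friction and masses are not known exactly. Their poses are not given: they have to be found in the camera images.
- coupler: Air outlet fixed to the bench: dark base plate 110 x 80 x 8 mm, aluminium block 70 x 56 mm up to 40 mm high, on it an upright round quick coupler (34 mm diameter) ending in a brass funnel mouth 104 mm above the bench. Origin at the centre of the underside, on the coupler's axis; z points up along that axis, x along the plate's 110 mm.
- coupler_mouth (a point): Centre of the coupler's open mouth, on its axis at the rim, 104 mm above the bench. The funnel narrows from about 26 mm to the 19.5 mm bore 8 mm below the rim. Pressing the plug on the coupler with more than 25 N harms the seal and fails the job.
- coupler_bore (a point): Point on the axis 41 mm below the rim: average depth where the entering plug's tip meets the sprung seat (sleeve back). It trips the sleeve 2 mm further down and meets a solid end stop 1.6 mm beyond that. The core with catches, seat and end stop stands up to 5 mm higher or lower at each start, all together: unseen, in no measured pose, so feel for it. This point does not show it.
- sleeve_grip (a point): Mid-height of the dark ribbed sleeve, a ring 42 mm in outside diameter and 30 mm tall around the coupler, on its axis. 85 mm above the bench with the sleeve forward (up), 76 mm with it fully back (down). It can be gripped across from above; below it the aluminium block's top is at 40 mm.
- sleeve (a joint): Sleeve travel, m: 0 = forward (up, its start; catches close the bore 22 mm, give or take 5, below the rim), 0.009 = back (down; red band shows above it, catches open). A spring resists with about 10 N; past 0.006 it flips and the sleeve stays back. The plug pressed on the seat with 13 N for 2 mm flips it again: resistance drops to nothing, it snaps to 0, catches lock the plug.
- gauge: Round pressure gauge on a plug, loose, 0.3 kg, 116 mm tall in all. Origin at the centre of the plug's tip (lowest point), z up along the plug to the gauge, x out of the white dial. The black case is a disc 50 mm across and 26 mm thick (along x), centred 91 mm above the tip; its two flat faces are good to grip from above. It starts upright in the stand, tip 5 mm above the bench.
- plug: The brass plug, part of the gauge with the same origin and axes: nose 18 mm in diameter from the tip up to 14 mm (its end chamfered), groove 12 mm in diameter from 14 to 24 mm, shank 18 mm in diameter up to 52 mm, collar 28 mm in diameter from 52 to 62 mm.
- holder: Yellow stand block fixed to the bench, 75 x 75 x 45 mm, with a 21 mm hole 40 mm deep in its middle in which the plug stands. Origin at the centre of its underside.
- spray_can: Bystander: upright spray can, 52 mm in diameter, 150 mm tall. Origin at the centre of its underside. Leave alone.
- carton: Bystander: small carton 90 x 70 x 50 mm. Origin at the centre of its underside. Leave alone.
- wrench: Bystander: wrench 160 mm long lying flat. Origin at its underside near the middle. Leave alone.
Mind the look-alikes: they are no part of the job. Of the things that look like the coupler, take the one that is farthest from the robot's base at the start.

How it is judged:
On the way, in this order (a step that is already met when the one before it is completed fails the run):
1. the sleeve is back and stays back by itself, nothing of the gripper touching the coupler (value of joint sleeve above 0.0075 m and contact force between the fingers and coupler below 0.3 N), for 0.2 s.
2. the plug is home past the catches and the sleeve has sprung forward (value of joint sleeve below 0.0015 m and z of gauge in the frame of coupler below 0.069 m and horizontal distance between gauge and coupler_mouth below 0.003 m), for 0.2 s.
At the end, for the whole second after the job is handed in: The sleeve is forward (within 1.5 mm of 0), the plug is locked in the coupler: its tip at least 35 mm below the mouth's rim and within 3 mm of the coupler's axis, the gauge upright within 5 degrees, released and at rest (all of step 2 and angle between gauge's own z axis and vertical below 0.09 rad and linear speed of gauge below 0.02 m/s and contact force between the fingers and gauge below 0.1 N); the robot touches nothing.
It fails at once if the plug is pressed on the coupler with more than 25 N (contact force between plug and anything else above 25 N and horizontal distance between plug and coupler_mouth below 0.05 m).
It fails at once if the spray can is moved by more than 30 mm or tipped (distance of spray_can from where it was at the start of the episode above 0.03 m or angle between spray_can's own z axis and vertical above 0.5 rad).
It fails at once if the carton is moved by more than 30 mm (distance of carton from where it was at the start of the episode above 0.03 m).
It fails at once if the wrench is moved by more than 30 mm (distance of wrench from where it was at the start of the episode above 0.03 m).
It also fails if it takes over 59 s, if anything falls off the work surface, if the arm or the gripper's body presses on something with over 40 N, if the wrist force passes 120 N, or if a joint passes its speed limit or range.

## Working session

There is one attempt and no reset: what is moved stays moved. The work goes in short steps, Python scripts to look and compute and a tool call to move; the robot and the scene stay as the last step left them, time stands still between calls to the robot, and variables do not carry over. Pictures are saved under pics/ and viewed, and the job is handed in when it is done.

Besides the shell and the picture viewer there is one more tool, called after "Emit:" as a command line: name --argument value ..., lists and objects as JSON in quotes. step_arm: Moves the arm, as the interface text tells. Its arguments: {"type":"object","properties":{"rows":{"type":"array","items":{"type":"object","properties":{"delta_rot":{"type":"array","items":{"type":"number"}},"delta_pos":{"type":"array","items":{"type":"number"}},"hand":{"type":"number"}}}}},"required":["rows"]}

```bash
ls; mkdir -p pics
python3 - <<'E'
from plant import env
import cv2,numpy as np
o=env.get_obs();print(o);print(env.tip_extent)
for n in("side","top","wrist"):
    d=env.get_image(n);cv2.imwrite(f"pics/{n}0.png",d["image"][:,:,::-1])
    print(n,{k:v for k,v in d.items() if k!="image"})
E
```

```text
pics
{'time_s': 0.0, 'joint_pos': array([ 1.21288663,  0.47779675,  0.02233583,  1.55641023, -0.01147235,
        1.10925423, -0.08312379]), 'qd': array([ 0.00101212,  0.00178185, -0.00077191,  0.00087788,  0.0003871 ,
       -0.00195534, -0.0003276 ]), 'tau': array([-1.76022673e-03, -5.82865298e+01,  1.53406888e+00, -2.72618473e+01,
       -5.43378247e-02,  1.68522599e-02,  1.42309327e-04]), 'eef_pos': array([ 0.16672518, -0.65353097,  0.24070126]), 'orientation': array([-0.55806395,  0.43432741, -0.43329362,  0.55873157]), 'wrist_force': array([ 0.32247701, -0.13677766,  0.86944715]), 'torque': array([0.00196201, 0.01269445, 0.0745178 ]), 'gripper_width': 0.08737731753169499}
0.019
side {'fov_y': 47.18745530134388, 'cx': 312.58271726553795, 'cy': 232.41972010389054, 'R': array([[-0.84302666, -0.53777073,  0.01042519],
       [-0.34577183,  0.52699273, -0.77635076],
       [ 0.41200472, -0.65808913, -0.63021489]]), 't': array([0.47575271, 0.19667949, 1.16300735])}
top {'fov_y': 56.932231359164774, 'cx': 314.65847583557417, 'cy': 239.2819597649484, 'R': array([[ 0.00621838, -0.99984469, -0.01649034],
       [-0.98855775, -0.00366108, -0.15079844],
       [ 0.15071464,  0.01723937, -0.98842698]]), 't': array([0.10619455, 0.51398716, 0.895211  ])}
wrist {'fov_y': 65.70646984690485, 'cx': 320.0882755342206, 'cy': 240.1728204486686, 'mount': array([[ 9.99999257e-01, -1.05496869e-03, -6.10652126e-04,
        -4.01899668e-04],
       [ 2.98943637e-04, -2.73411933e-01,  9.61896993e-01,
        -1.42543998e-01],
       [-1.18173079e-03, -9.61896461e-01, -2.73411414e-01,
         7.46238567e-02],
       [ 0.00000000e+00,  0.00000000e+00,  0.00000000e+00,
         1.00000000e+00]])}
```

View pics/side0.png

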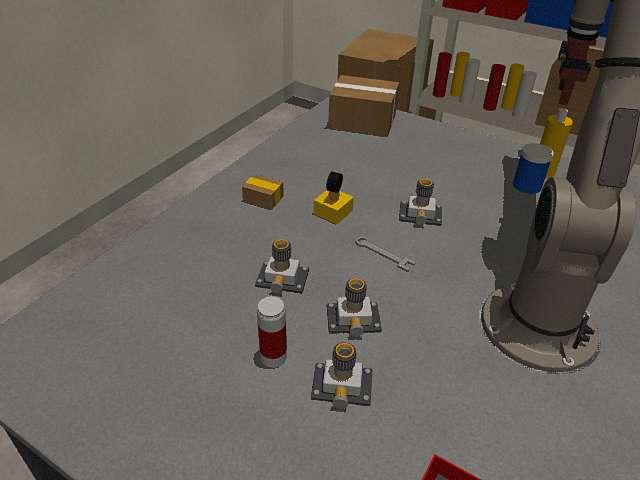

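View pics/top0.png

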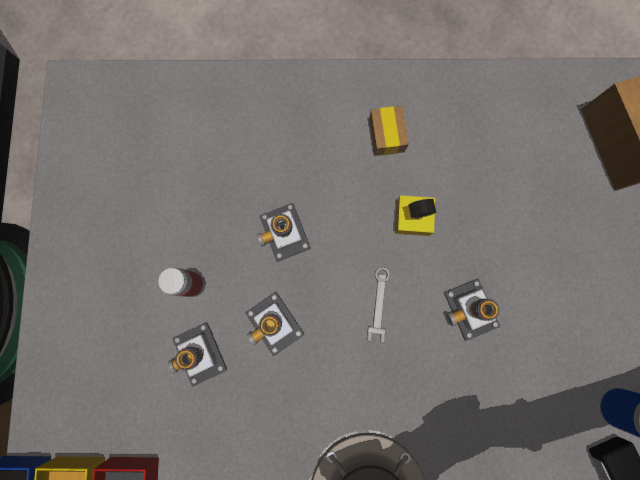

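View pics/wrist0.png

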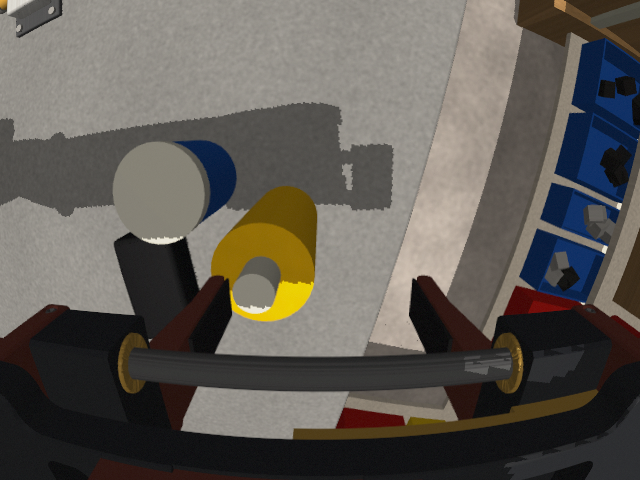

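```bash
cat > h.py <<'E'
import numpy as np,cv2
from plant import env
from scipy.spatial.transform import Rotation as Rn
def ray(d,u,v,T=None):
    f=240/np.tan(np.radians(d["fov_y"]/2)); x=(u-d["cx"])/f; y=(v-d["cy"])/f
    if "R" in d:
        r=d["R"].T@np.array([x,y,1]); return -d["R"].T@d["t"], r/np.linalg.norm(r)
    th=np.hypot(x,y); s=np.sin(th)/th if th>1e-9 else 1
    r=np.array([x*s,y*s,np.cos(th)]); p,q=T; M=Rn.from_quat(q).as_matrix()
    m=d["mount"]; return p+M@m[:3,3], M@(m[:3,:3]@r)
def at(d,u,v,z,T=None):
    c,r=ray(d,u,v,T); return c+r*(z-c[2])/r[2]
def proj(d,X,T=None):
    f=240/np.tan(np.radians(d["fov_y"]/2)); X=np.asarray(X,float)
    if "R" in d:
        c=d["R"]@X+d["t"]; return np.array([d["cx"]+f*c[0]/c[2],d["cy"]+f*c[1]/c[2]])
    p,q=T; M=Rn.from_quat(q).as_matrix(); m=d["mount"]
    c=m[:3,:3].T@(M.T@(X-p)-m[:3,3]); r=np.hypot(c[0],c[1]); th=np.arctan2(r,c[2])
    return np.array([d["cx"]+f*th*c[0]/r,d["cy"]+f*th*c[1]/r])
def pose():
    o=env.get_obs(); return o["eef_pos"],o["orientation"]
def tri(rays):
    A=np.zeros((3,3));b=np.zeros(3)
    for c,r in rays:
        P=np.eye(3)-np.outer(r,r);A+=P;b+=P@c
    X=np.linalg.solve(A,b); return X,[np.linalg.norm((np.eye(3)-np.outer(r,r))@(X-c)) for c,r in rays]
E
python3 - <<'E'
from h import *
T=env.get_image("top");S=env.get_image("side")
for n,(t,s) in dict(A=((281,224),(282,244)),B=((269,323),(356,285)),C=((186,358),(344,350)),D=((487,309),(425,183))).items():
    X,e=tri([ray(T,*t),ray(S,*s)]); print(n,X,e,np.hypot(*X[:2]),at(T,*t,.104))
cv2.imwrite("pics/t1.png",cv2.resize(T["image"][180:300,230:450,::-1],None,fx=3.6,fy=3.6,interpolation=cv2.INTER_CUBIC))
cv2.imwrite("pics/s1.png",cv2.resize(S["image"][160:310,220:400,::-1],None,fx=4,fy=4,interpolation=cv2.INTER_CUBIC))
E
```

```text
A [0.53419002 0.17452488 0.10130598] [np.float64(0.00036065353533638384), np.float64(0.00036065353533639756)] 0.5619767927794341 [0.53401551 0.17443011 0.104     ]
B [0.3394007  0.19411001 0.09689334] [np.float64(0.0017745743684397185), np.float64(0.0017745743684398096)] 0.3909878865919649 [0.34126931 0.19401837 0.104     ]
C [0.27444448 0.35181873 0.09925341] [np.float64(8.100908958279506e-05), np.float64(8.100908958277155e-05)] 0.4462019632061979 [0.27491001 0.35036157 0.104     ]
D [ 0.36965381 -0.22431322  0.09867022] [np.float64(0.0007657001018217276), np.float64(0.0007657001018216244)] 0.43238912976717636 [ 0.37035922 -0.22201384  0.104     ]
```

View pics/t1.png

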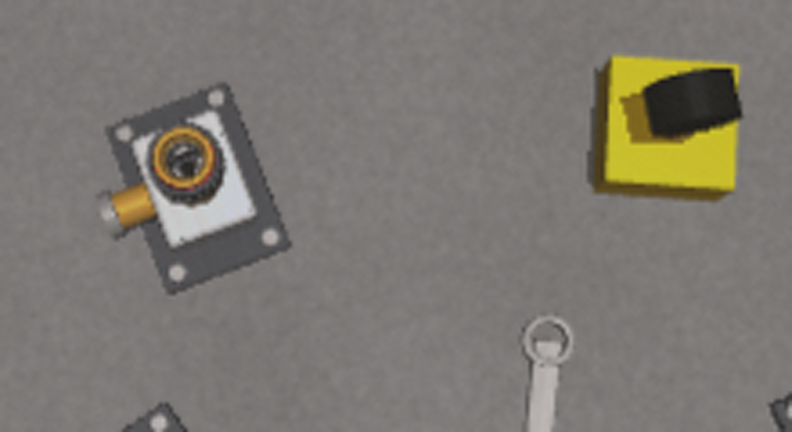

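View pics/s1.png

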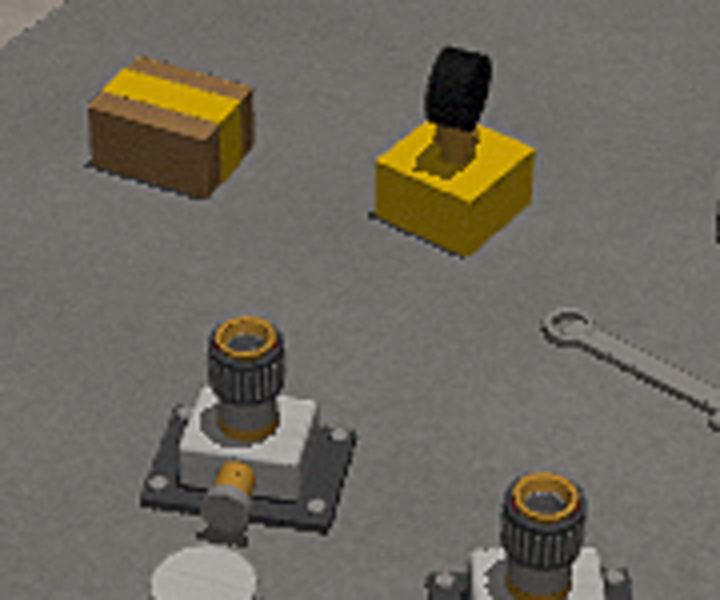

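Run:
```python
from h import *
T=env.get_image("top");S=env.get_image("side")
p,q=pose();print(Rn.from_quat(q).as_matrix().round(3))
o=lambda c:(230+c[0]/3.6,180+c[1]/3.6)
# gauge disc top edge quad in top view, z~0.121 (centre 0.096+.025)
for c in[(645,92),(735,70),(742,115),(658,137)]:print(at(T,*o(c),.105)[:2])
for c in[(614,56),(740,66),(735,188),(606,183)]:print('h',at(T,*o(c),.045)[:2])
print('h mean',np.mean([at(T,*o(c),.045) for c in[(614,56),(740,66),(735,188),(606,183)]],0))
s=lambda c:(220+c[0]/4,160+c[1]/4)
print(tri([ray(T,*o((692,103))),ray(S,*s((459,90)))]))
```

```text
[[ 0.247 -0.     0.969]
 [-0.969  0.     0.247]
 [-0.    -1.    -0.   ]]
[ 0.57174706 -0.07907492]
[ 0.58426192 -0.1287708 ]
[ 0.55897171 -0.13172234]
[ 0.54655088 -0.08551451]
h [ 0.60737557 -0.07338661]
h [ 0.60147321 -0.14724892]
h [ 0.52856815 -0.14181439]
h [ 0.53126911 -0.06698735]
h mean [ 0.56717151 -0.10735932  0.045     ]
(array([ 0.56773613, -0.1078386 ,  0.09239708]), [np.float64(0.0007852469720917434), np.float64(0.0007852469720916327)])
```

Emit:
step_arm --rows '[{"delta_pos":[0,0,40],"delta_rot":[0,0,0],"hand":0},{"delta_pos":[10,5,20],"delta_rot":[0,0,0],"hand":0},{"delta_pos":[35,30,0],"delta_rot":[0,0,9],"hand":0},{"delta_pos":[35,30,0],"delta_rot":[0,0,9],"hand":0},{"delta_pos":[35,30,0],"delta_rot":[0,0,9],"hand":0},{"delta_pos":[35,30,0],"delta_rot":[0,0,9],"hand":0},{"delta_pos":[33,30,0],"delta_rot":[0,0,9],"hand":0},{"delta_pos":[30,40,0],"delta_rot":[0,0,9],"hand":0},{"delta_pos":[30,40,0],"delta_rot":[0,0,9],"hand":0},{"delta_pos":[30,40,0],"delta_rot":[0,0,9],"hand":0},{"delta_pos":[30,40,0],"delta_rot":[0,0,9],"hand":0},{"delta_pos":[30,42,0],"delta_rot":[0,0,9],"hand":0},{"delta_pos":[17,50,0],"delta_rot":[0,0,0],"hand":0},{"delta_pos":[17,50,0],"delta_rot":[0,0,0],"hand":0},{"delta_pos":[17,50,-20],"delta_rot":[0,0,0],"hand":0},{"delta_pos":[16,40,-20],"delta_rot":[0,0,0],"hand":0},{"delta_pos":[0,0,-20],"delta_rot":[0,0,0],"hand":0},{"delta_pos":[0,0,0],"delta_rot":[0,0,0],"hand":0},{"delta_pos":[0,0,0],"delta_rot":[0,0,0],"hand":0}]'

```text
time_s: 2.72
eef_pos: [0.5671, -0.1074, 0.2424]
orientation: [0.702, 0.088, -0.087, -0.701]
wrist_force: [0.0, 0.0, 0.1]
gripper_width: 0.0879
```

Run:
```python
from h import *
o=env.get_obs();print(o["joint_pos"].round(3),o["eef_pos"],Rn.from_quat(o["orientation"]).as_matrix().round(3),o["wrist_force"])
d=env.get_image("wrist");cv2.imwrite("pics/w1.png",d["image"][:,:,::-1])
```

```text
[ 0.499  0.365 -0.532  1.766  0.209  1.066  0.144] [ 0.56713881 -0.10744623  0.24242737] [[ 0.969  0.001 -0.246]
 [ 0.246 -0.     0.969]
 [ 0.001 -1.    -0.001]] [0.01769268 0.02807786 0.09580478]
```

View pics/w1.png

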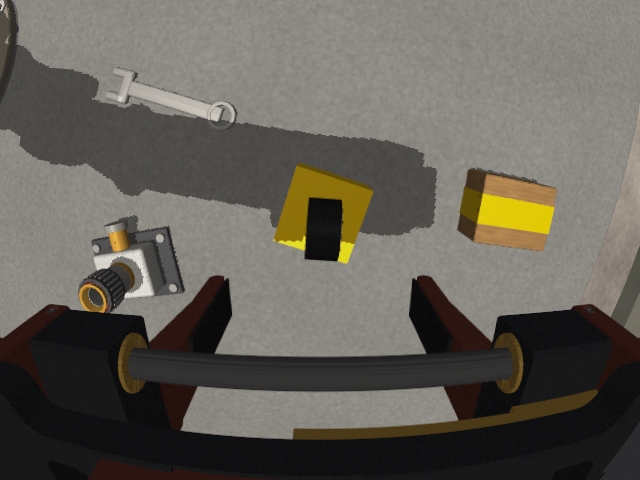

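Run:
```python
from h import *
P=pose()
d=env.get_image("wrist");im=d["image"].copy()
g=np.array([.5672,-.1074,.096])
def case(g,yaw):
    n=np.array([np.cos(yaw),np.sin(yaw),0]);t=np.array([-n[1],n[0],0]);z=np.array([0,0,1.])
    a=np.linspace(0,2*np.pi,60)
    pts=[g+s*.013*n+.025*(np.cos(x)*t+np.sin(x)*z) for s in(-1,1) for x in a]
    return np.array([proj(d,p,P) for p in pts])
from scipy.optimize import minimize
dark=(im.max(2)<45)
m=np.zeros_like(dark);m[190:275,295:355]=dark[190:275,295:355]
n,l,st,ce=cv2.connectedComponentsWithStats(m.astype(np.uint8));k=1+np.argmax(st[1:,4]);m=(l==k)
print(st[k],ce[k])
def rend(p):
    h=cv2.convexHull((case(np.array([p[0],p[1],.096]),p[2])*16).astype(np.int32));M=np.zeros(m.shape,np.uint8);cv2.fillConvexPoly(M,h,255,cv2.LINE_AA,4);return M/255.
def cost(p):
    return np.abs(rend(p)-m).sum()
r=min((minimize(cost,[.567+a,-.1074+b,y],method="Nelder-Mead",options=dict(initial_simplex=np.array([.567+a,-.1074+b,y])+np.array([[0,0,0],[.003,0,0],[0,.003,0],[0,0,.05]]))) for a in(-.002,.002) for b in(-.002,.002) for y in(.2,.28)),key=lambda r:r.fun)
print(r.x,np.degrees(r.x[2]),r.fun,m.sum())
M=rend(r.x);im[...,0]=np.maximum(im[...,0],(M*120).astype(np.uint8))
cv2.imwrite("pics/w1z.png",cv2.resize(im[150:290,240:400,::-1],None,fx=4,fy=4))
```

```text
[ 305  198   37   63 2066] [323.14908035 228.61713456]
[ 0.56856228 -0.10508251  0.17572397] 10.068241995299065 224.74509803921566 2066
```

View pics/w1z.png

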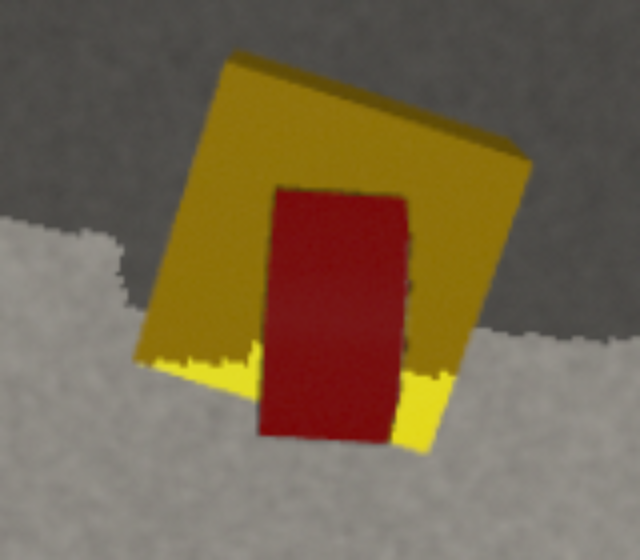

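Emit:
step_arm --rows '[{"delta_pos":[-5,45,0],"delta_rot":[0,0,-2.1],"hand":0},{"delta_pos":[-5,50,0],"delta_rot":[0,0,-2.1],"hand":0},{"delta_pos":[-5,50,0],"delta_rot":[0,0,0],"hand":0},{"delta_pos":[-6,50,0],"delta_rot":[0,0,0],"hand":0},{"delta_pos":[-6,50,-10],"delta_rot":[0,0,0],"hand":0},{"delta_pos":[-6,36,-10],"delta_rot":[0,0,0],"hand":0},{"delta_pos":[0,0,0],"delta_rot":[0,0,0],"hand":0},{"delta_pos":[0,0,0],"delta_rot":[0,0,0],"hand":0}]'

```text
time_s: 3.82
eef_pos: [0.5345, 0.1729, 0.2222]
orientation: [0.705, 0.062, -0.061, -0.704]
wrist_force: [0.6, -0.2, -0.8]
gripper_width: 0.0881
```

Run:
```python
from h import *
o=env.get_obs();print(o["joint_pos"].round(3),o["eef_pos"],Rn.from_quat(o["orientation"]).as_matrix().round(3),o["wrist_force"])
P=pose();d=env.get_image("wrist");im=d["image"][:,:,::-1].copy()
cv2.imwrite("pics/w2.png",im)
u,v=proj(d,[.534,.1744,.104],P).astype(int);print(u,v)
cv2.imwrite("pics/w2z.png",cv2.resize(im[v-70:v+70,u-70:u+70],None,fx=4,fy=4,interpolation=cv2.INTER_CUBIC))
print(u-70,v-70)
```

```text
[ 0.069  0.377 -0.619  1.818  0.254  1.025 -0.475] [0.53454611 0.17286188 0.22221386] [[ 0.985  0.001 -0.174]
 [ 0.174 -0.     0.985]
 [ 0.001 -1.    -0.001]] [ 0.61566368 -0.18366694 -0.8399139 ]
320 239
250 169
```

View pics/w2.png

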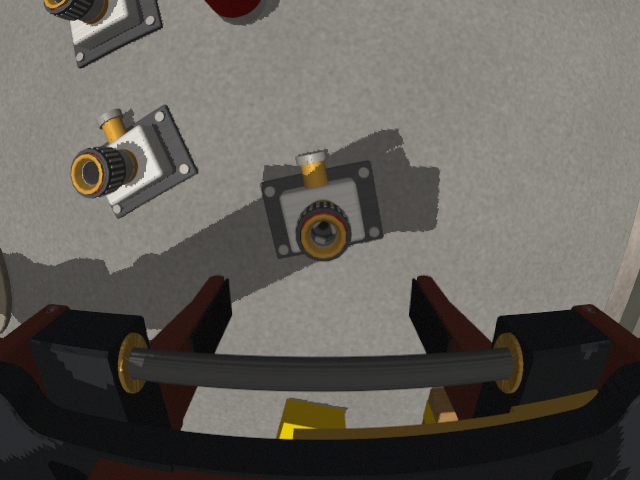

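View pics/w2z.png

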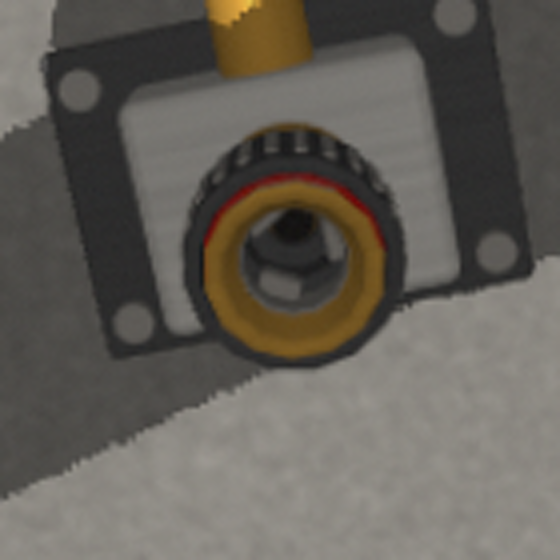

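Run:
```python
from h import *
P=pose();d=env.get_image("wrist")
im=d["image"].astype(int)
m=(im[...,0]-im[...,2]>50);mm=np.zeros_like(m);mm[208:262,297:350]=m[208:262,297:350]
n,l,st,ce=cv2.connectedComponentsWithStats(mm.astype(np.uint8));k=1+np.argmax(st[1:,4]);print(st[k],ce[k])
c,_=cv2.findContours((l==k).astype(np.uint8),cv2.RETR_EXTERNAL,cv2.CHAIN_APPROX_NONE);c=max(c,key=len)
e=cv2.fitEllipse(c);print(e)
print(at(d,*e[0],.104,P), at(d,250+294.5/4,169+268/4,.104,P), at(d,250+296/4,169+252/4,.096,P))
# holes: base plate bolts z=.008
b=[at(d,250+x/4,169+y/4,.008,P) for x,y in((79,91),(456,15),(497,252),(134,323))];print(np.array(b),np.mean(b,0))
```

```text
[ 301  212   45   46 1013] [323.05528134 234.73543929]
((322.967041015625, 233.90126037597656), (44.881134033203125, 45.01908874511719), 133.84185791015625)
[0.53556681 0.17841881 0.104     ] [0.5363127  0.17694627 0.104     ] [0.53650444 0.17791358 0.096     ]
[[0.48237805 0.18636624 0.008     ]
 [0.56911977 0.22030356 0.008     ]
 [0.5908962  0.16417867 0.008     ]
 [0.50443309 0.13028966 0.008     ]] [0.53670678 0.17528453 0.008     ]
```

Emit:
step_arm --rows '[{"delta_pos":[1,3,-40],"delta_rot":[0,0,0],"hand":0},{"delta_pos":[0,0,-40],"delta_rot":[0,0,0],"hand":0},{"delta_pos":[0,0,-30],"delta_rot":[0,0,0],"hand":0},{"delta_pos":[0,0,-16],"delta_rot":[0,0,0],"hand":0},{"delta_pos":[0,0,-8],"delta_rot":[0,0,0],"hand":0},{"delta_pos":[0,0,0],"delta_rot":[0,0,0],"hand":0}]'

```text
time_s: 4.68
eef_pos: [0.5353, 0.1768, 0.088]
orientation: [-0.704, -0.062, 0.062, 0.704]
wrist_force: [0.1, 0.1, 1.0]
gripper_width: 0.0878
```

Run:
```python
from h import *
P=pose();print(P)
d=env.get_image("wrist");cv2.imwrite("pics/w3.png",d["image"][:,:,::-1])
s=env.get_image("side");cv2.imwrite("pics/s3.png",cv2.resize(s["image"][160:310,200:380,::-1],None,fx=4,fy=4))
```

```text
(array([0.53530258, 0.1767709 , 0.08802986]), array([-0.70435055, -0.06233689,  0.06193562,  0.70439222]))
```

View pics/w3.png

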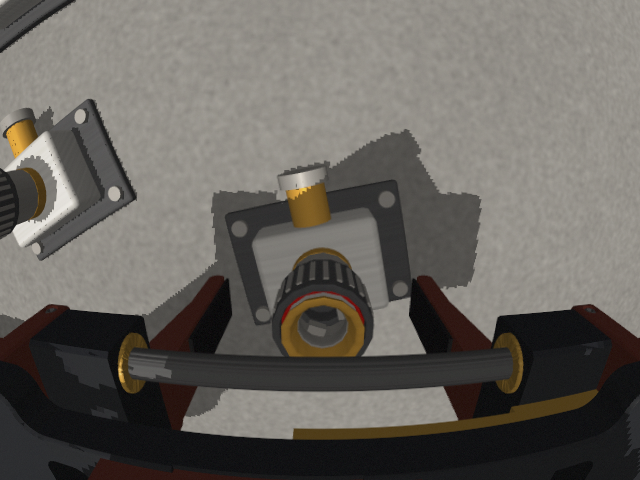

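View pics/s3.png

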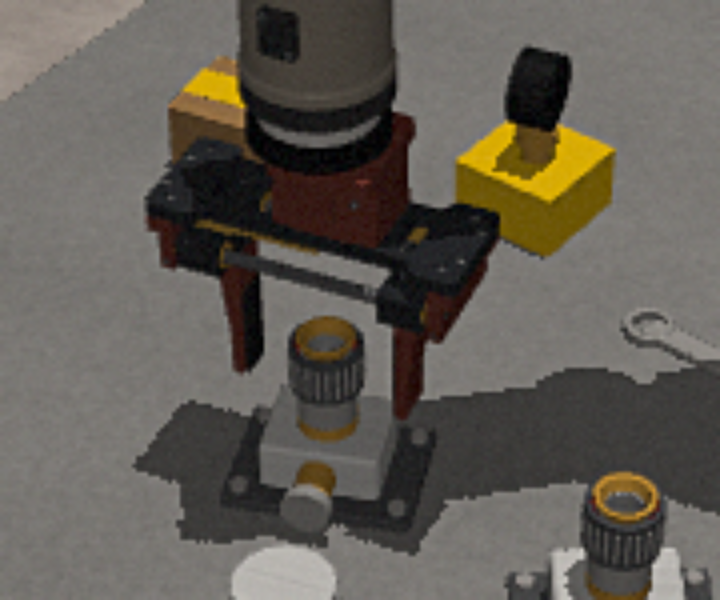

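Emit:
step_arm --rows '[{"delta_pos":[0,0,0],"delta_rot":[0,0,0],"hand":100},{"delta_pos":[0,0,0],"delta_rot":[0,0,0],"hand":200},{"delta_pos":[0,0,0],"delta_rot":[0,0,0],"hand":255},{"delta_pos":[0,0,0],"delta_rot":[0,0,0],"hand":255}]'

```text
time_s: 5.28
eef_pos: [0.5349, 0.177, 0.0877]
orientation: [-0.704, -0.062, 0.062, 0.704]
wrist_force: [0.1, 0.0, 0.4]
gripper_width: 0.0512
```

Emit:
step_arm --rows '[{"delta_pos":[0,0,0],"delta_rot":[0,0,0],"hand":255},{"delta_pos":[0,0,0],"delta_rot":[0,0,0],"hand":255},{"delta_pos":[0,0,0],"delta_rot":[0,0,0],"hand":255},{"delta_pos":[0,0,0],"delta_rot":[0,0,0],"hand":255}]'

```text
time_s: 5.78
eef_pos: [0.536, 0.1771, 0.0878]
orientation: [-0.704, -0.063, 0.062, 0.705]
wrist_force: [5.4, 0.5, -3.8]
gripper_width: 0.0416
```

Emit:
step_arm --rows '[{"delta_pos":[0.7,0,-1],"delta_rot":[0,0,0],"hand":255},{"delta_pos":[0,0,-2],"delta_rot":[0,0,0],"hand":255},{"delta_pos":[0,0,-2],"delta_rot":[0,0,0],"hand":255},{"delta_pos":[0,0,-2],"delta_rot":[0,0,0],"hand":255},{"delta_pos":[0,0,-1],"delta_rot":[0,0,0],"hand":255},{"delta_pos":[0,0,-1],"delta_rot":[0,0,0],"hand":255},{"delta_pos":[0,0,0],"delta_rot":[0,0,0],"hand":255}]'

```text
time_s: 6.65
eef_pos: [0.536, 0.1771, 0.0787]
orientation: [-0.704, -0.063, 0.062, 0.705]
wrist_force: [5.2, 1.2, -2.4]
gripper_width: 0.042
```

Emit:
step_arm --rows '[{"delta_pos":[0,0,-0.7],"delta_rot":[0,0,0],"hand":255},{"delta_pos":[0,0,0],"delta_rot":[0,0,0],"hand":255},{"delta_pos":[0,0,0],"delta_rot":[0,0,0],"hand":0},{"delta_pos":[0,0,0],"delta_rot":[0,0,0],"hand":0},{"delta_pos":[0,0,0],"delta_rot":[0,0,0],"hand":0},{"delta_pos":[0,0,0],"delta_rot":[0,0,0],"hand":0},{"delta_pos":[0,0,0],"delta_rot":[0,0,0],"hand":0},{"delta_pos":[0,0,0],"delta_rot":[0,0,0],"hand":0}]'

```text
time_s: 7.65
eef_pos: [0.5355, 0.1769, 0.0779]
orientation: [0.704, 0.062, -0.062, -0.704]
wrist_force: [0.6, 0.4, -0.6]
gripper_width: 0.0874
```

Run:
```python
from h import *
print(env.get_obs()["eef_pos"])
d=env.get_image("wrist");cv2.imwrite("pics/w4.png",cv2.resize(d["image"][200:400,220:430,::-1],None,fx=3,fy=3))
```

```text
[0.53552055 0.17690075 0.07793541]
```

View pics/w4.png

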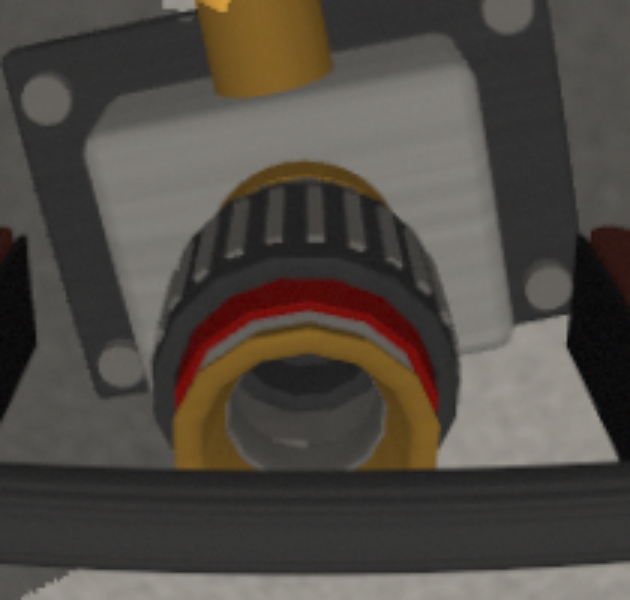

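Emit:
step_arm --rows '[{"delta_pos":[0,0,50],"delta_rot":[0,0,0],"hand":0},{"delta_pos":[0,0,60],"delta_rot":[0,0,0],"hand":0},{"delta_pos":[4,-20,35],"delta_rot":[0,0,0],"hand":0},{"delta_pos":[6,-50,15],"delta_rot":[0,0,0],"hand":0},{"delta_pos":[6,-50,0],"delta_rot":[0,0,0],"hand":0},{"delta_pos":[6,-50,0],"delta_rot":[0,0,0],"hand":0},{"delta_pos":[5,-50,0],"delta_rot":[0,0,0],"hand":0},{"delta_pos":[4,-40,0],"delta_rot":[0,0,0],"hand":0},{"delta_pos":[1.5,-22.5,0],"delta_rot":[0,0,0],"hand":0},{"delta_pos":[0,0,-15],"delta_rot":[0,0,0],"hand":0},{"delta_pos":[0,0,0],"delta_rot":[0,0,0],"hand":0},{"delta_pos":[0,0,0],"delta_rot":[0,0,0],"hand":0}]'

```text
time_s: 9.2
eef_pos: [0.568, -0.1037, 0.2228]
orientation: [-0.704, -0.063, 0.063, 0.705]
wrist_force: [1.3, -0.6, -0.2]
gripper_width: 0.0879
```

```bash
cat > fit.py <<'E'
from h import *
from scipy.optimize import minimize
def fit(d,P,z,box,guess,th=45):
    im=d["image"];dark=(im.max(2)<th);m=np.zeros_like(dark);x0,x1,y0,y1=box;m[y0:y1,x0:x1]=dark[y0:y1,x0:x1]
    n,l,st,ce=cv2.connectedComponentsWithStats(m.astype(np.uint8));k=1+np.argmax(st[1:,4]);m=(l==k);print(st[k])
    a=np.linspace(0,2*np.pi,60)
    def rend(p):
        n=np.array([np.cos(p[2]),np.sin(p[2]),0]);t=np.array([-n[1],n[0],0]);zz=np.array([0,0,1.]);g=np.array([p[0],p[1],z])
        c=np.array([proj(d,g+s*.013*n+.025*(np.cos(x)*t+np.sin(x)*zz),P) for s in(-1,1) for x in a])
        h=cv2.convexHull((c*16).astype(np.int32));M=np.zeros(m.shape,np.uint8);cv2.fillConvexPoly(M,h,255,cv2.LINE_AA,4);return M/255.
    cost=lambda p:np.abs(rend(p)-m).sum()
    S=np.array([[0,0,0],[.003,0,0],[0,.003,0],[0,0,.05]])
    r=min((minimize(cost,guess,method="Nelder-Mead",options=dict(initial_simplex=np.array(guess)+s*S)) for s in(-1,1,.5)),key=lambda r:r.fun)
    print(r.x,np.degrees(r.x[2]),r.fun,m.sum());return r.x
E
python3 - <<'E'
from fit import *
P=pose();print(P)
d=env.get_image("wrist");cv2.imwrite("pics/w5.png",d["image"][:,:,::-1])
u,v=proj(d,[.568,-.106,.1],P).astype(int);print(u,v)
fit(d,P,.096,(u-35,u+35,v-50,v+50),[.568,-.106,.176])
E
```

```text
(array([ 0.56797347, -0.10368448,  0.22275298]), array([-0.70399753, -0.06308821,  0.06337992,  0.70454974]))
320 243
[ 303  208   37   65 2362]
[ 0.56853574 -0.10545122  0.17566309] 10.064753587763335 239.12549019607843 2362
```

View pics/w5.png

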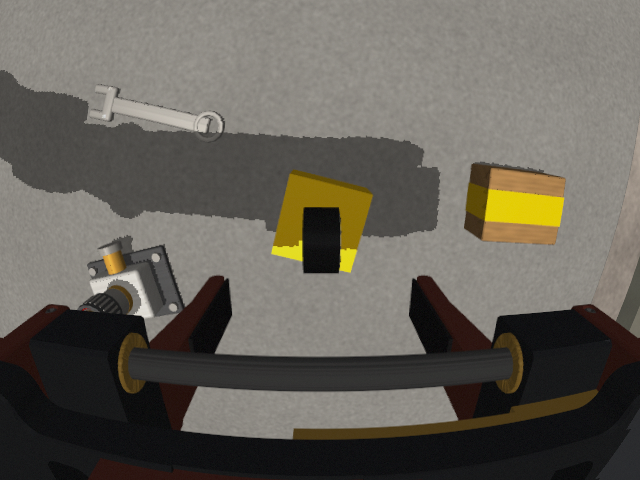

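Emit:
step_arm --rows '[{"delta_pos":[0.5,-1.8,-35],"delta_rot":[0,0,0],"hand":0},{"delta_pos":[0,0,-35],"delta_rot":[0,0,0],"hand":0},{"delta_pos":[0,0,-30],"delta_rot":[0,0,0],"hand":0},{"delta_pos":[0,0,-15],"delta_rot":[0,0,0],"hand":0},{"delta_pos":[0,0,-9],"delta_rot":[0,0,0],"hand":0},{"delta_pos":[0,0,0],"delta_rot":[0,0,0],"hand":0},{"delta_pos":[0,0,0],"delta_rot":[0,0,0],"hand":0}]'

```text
time_s: 10.12
eef_pos: [0.5693, -0.1074, 0.1]
orientation: [0.704, 0.063, -0.062, -0.704]
wrist_force: [0.6, -0.1, 0.5]
gripper_width: 0.0874
```

Run:
```python
from fit import *
P=pose();print(P)
d=env.get_image("wrist");cv2.imwrite("pics/w6.png",d["image"][:,:,::-1])
print(at(d,320,300,.1,P))
```

```text
(array([ 0.56932216, -0.10735107,  0.09995994]), array([ 0.70449799,  0.0629048 , -0.06172262, -0.70421295]))
[ 0.56752059 -0.09902046  0.1       ]
```

View pics/w6.png

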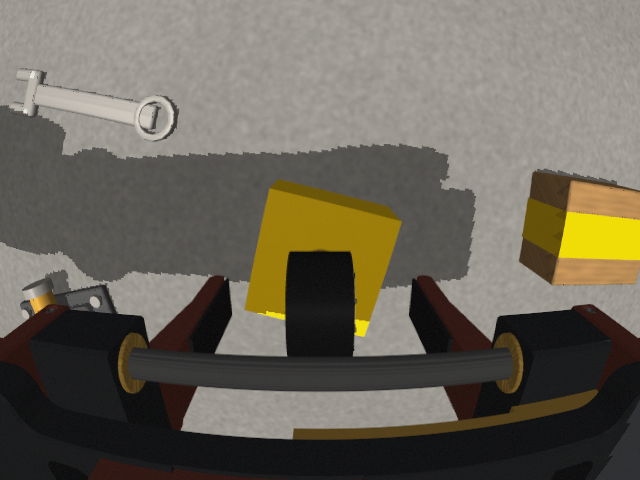

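Emit:
step_arm --rows '[{"delta_pos":[-0.5,1.5,-3],"delta_rot":[0,0,0],"hand":0},{"delta_pos":[0,0,0],"delta_rot":[0,0,0],"hand":0},{"delta_pos":[0,0,0],"delta_rot":[0,0,0],"hand":0},{"delta_pos":[0,0,0],"delta_rot":[0,0,0],"hand":0}]'

```text
time_s: 10.68
eef_pos: [0.5681, -0.1059, 0.096]
orientation: [-0.704, -0.062, 0.062, 0.704]
wrist_force: [0.2, -0.2, -0.2]
gripper_width: 0.0879
```

Emit:
step_arm --rows '[{"delta_pos":[0,0,0],"delta_rot":[0,0,0],"hand":150},{"delta_pos":[0,0,0],"delta_rot":[0,0,0],"hand":255},{"delta_pos":[0,0,0],"delta_rot":[0,0,0],"hand":255},{"delta_pos":[0,0,0],"delta_rot":[0,0,0],"hand":255},{"delta_pos":[0,0,0],"delta_rot":[0,0,0],"hand":255},{"delta_pos":[0,0,0],"delta_rot":[0,0,0],"hand":255},{"delta_pos":[0,0,0],"delta_rot":[0,0,0],"hand":255},{"delta_pos":[0,0,0],"delta_rot":[0,0,0],"hand":255},{"delta_pos":[0,0,0],"delta_rot":[0,0,0],"hand":255},{"delta_pos":[0,0,0],"delta_rot":[0,0,0],"hand":255},{"delta_pos":[0,0,0],"delta_rot":[0,0,0],"hand":255}]'

```text
time_s: 12.05
eef_pos: [0.5681, -0.1059, 0.096]
orientation: [-0.704, -0.062, 0.062, 0.704]
wrist_force: [-0.1, -0.0, 0.5]
gripper_width: 0.0261
```

Emit:
step_arm --rows '[{"delta_pos":[0,0,10],"delta_rot":[0,0,0],"hand":255},{"delta_pos":[0,0,20],"delta_rot":[0,0,0],"hand":255},{"delta_pos":[0,0,30],"delta_rot":[0,0,0],"hand":255},{"delta_pos":[0,0,35],"delta_rot":[0,0,0],"hand":255},{"delta_pos":[0,0,35],"delta_rot":[0,0,0],"hand":255},{"delta_pos":[-2,20,10],"delta_rot":[0,0,0],"hand":255},{"delta_pos":[-4,30,0],"delta_rot":[0,0,0],"hand":255},{"delta_pos":[-4,40,0],"delta_rot":[0,0,0],"hand":255},{"delta_pos":[-5,45,0],"delta_rot":[0,0,0],"hand":255},{"delta_pos":[-5,45,0],"delta_rot":[0,0,0],"hand":255},{"delta_pos":[-5,45,0],"delta_rot":[0,0,0],"hand":255},{"delta_pos":[-4,35,0],"delta_rot":[0,0,0],"hand":255},{"delta_pos":[-3,22,0],"delta_rot":[0,0,0],"hand":255},{"delta_pos":[0,0,0],"delta_rot":[0,0,0],"hand":255},{"delta_pos":[0,0,0],"delta_rot":[0,0,0],"hand":255},{"delta_pos":[0,0,0],"delta_rot":[0,0,0],"hand":255}]'

```text
time_s: 14.05
eef_pos: [0.5361, 0.1747, 0.2357]
orientation: [0.705, 0.061, -0.062, -0.704]
wrist_force: [-0.2, 0.0, -3.3]
gripper_width: 0.0257
```

Run:
```python
from fit import *
P=pose();print(P,env.get_obs()["wrist_force"])
d=env.get_image("wrist");cv2.imwrite("pics/w7.png",d["image"][:,:,::-1])
s=env.get_image("side");cv2.imwrite("pics/s7.png",cv2.resize(s["image"][120:300,190:370,::-1],None,fx=3.3,fy=3.3))
```

```text
(array([0.5361119 , 0.17473899, 0.23566346]), array([ 0.70470213,  0.06144569, -0.06184868, -0.70412646])) [-0.21264567  0.0303138  -3.26982471]
```

View pics/w7.png

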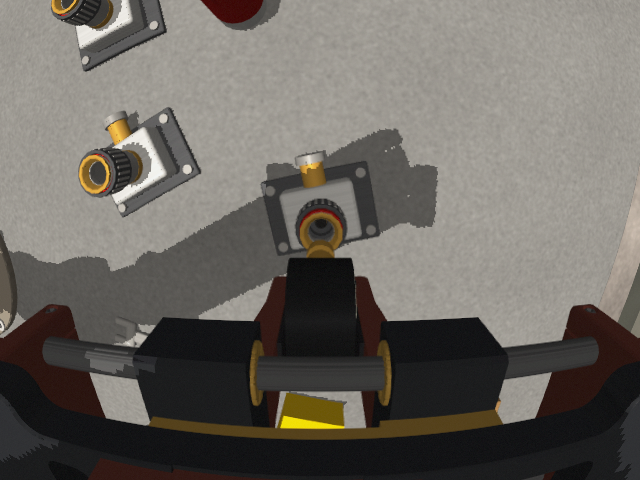

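View pics/s7.png

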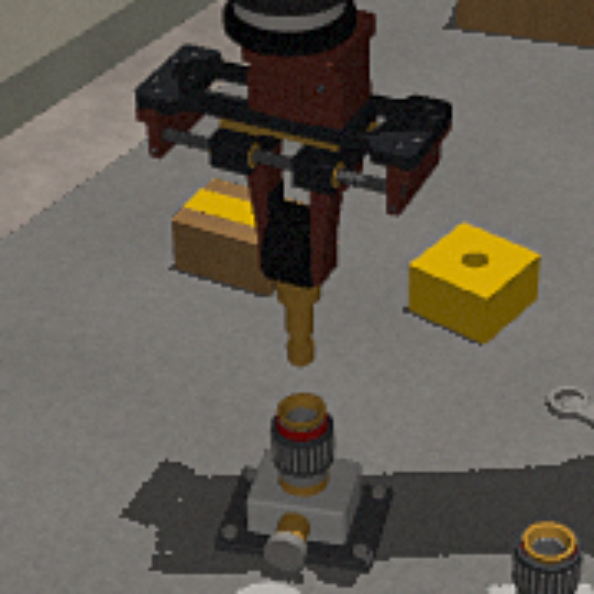

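Emit:
step_arm --rows '[{"delta_pos":[0,1,-15],"delta_rot":[0,0,0],"hand":255},{"delta_pos":[0,0,-13],"delta_rot":[0,0,0],"hand":255},{"delta_pos":[0,0,0],"delta_rot":[0,0,0],"hand":255},{"delta_pos":[0,0,0],"delta_rot":[0,0,0],"hand":255},{"delta_pos":[0,0,0],"delta_rot":[0,0,0],"hand":255}]'

```text
time_s: 14.78
eef_pos: [0.5363, 0.1774, 0.2084]
orientation: [-0.704, -0.063, 0.062, 0.704]
wrist_force: [-1.3, -0.4, -3.3]
gripper_width: 0.0258
```

Run:
```python
from fit import *
P=pose();print(P,env.get_obs()["wrist_force"])
s=env.get_image("side");cv2.imwrite("pics/s8.png",cv2.resize(s["image"][190:270,240:330,::-1],None,fx=7,fy=7,interpolation=cv2.INTER_CUBIC))
d=env.get_image("wrist");cv2.imwrite("pics/w8.png",cv2.resize(d["image"][160:300,250:390,::-1],None,fx=4,fy=4,interpolation=cv2.INTER_CUBIC))
tip=P[0]+[0,0.0006,-.091]
print(proj(s,tip),proj(d,tip,P),proj(s,[.536,.1763,.104]))
```

```text
(array([0.5363266 , 0.177353  , 0.20835678]), array([-0.7042581 , -0.06257032,  0.06206485,  0.70445258])) [-1.3058233  -0.39733684 -3.32771435]
[279.94198241 238.82390772] [320.64397421 252.34519722] [280.66487972 243.16686864]
```

View pics/s8.png

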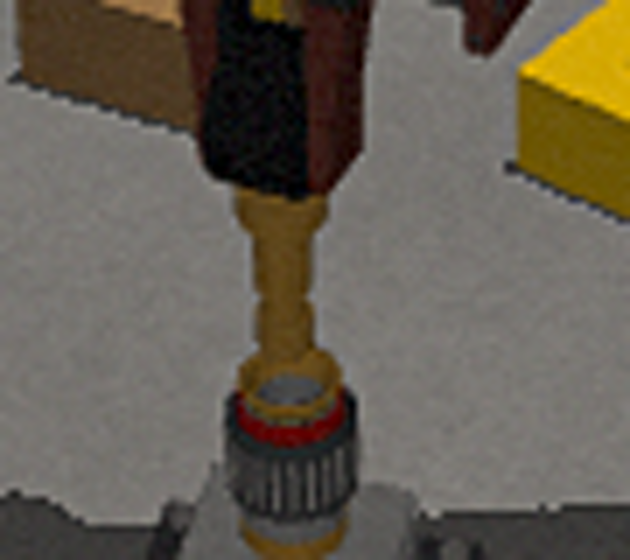

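View pics/w8.png

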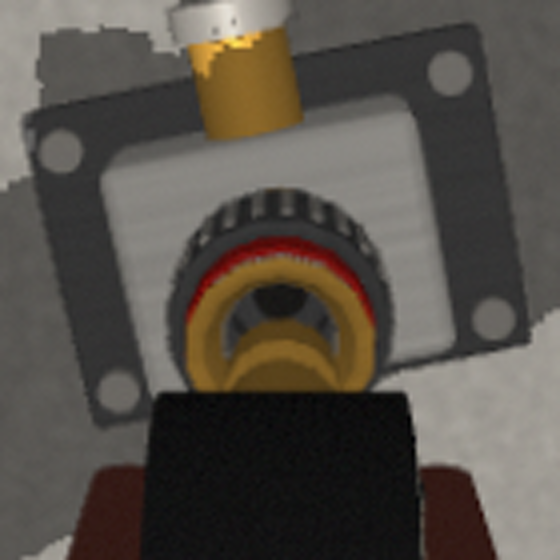

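Emit:
step_arm --rows '[{"delta_pos":[0,-1,-4],"delta_rot":[0,0,0],"hand":255},{"delta_pos":[0,0,-4],"delta_rot":[0,0,0],"hand":255},{"delta_pos":[0,0,-2],"delta_rot":[0,0,0],"hand":255},{"delta_pos":[0,0,-2],"delta_rot":[0,0,0],"hand":255},{"delta_pos":[0,0,0],"delta_rot":[0,0,0],"hand":255},{"delta_pos":[0,0,0],"delta_rot":[0,0,0],"hand":255}]'

```text
time_s: 15.62
eef_pos: [0.5361, 0.1762, 0.196]
orientation: [-0.704, -0.062, 0.062, 0.704]
wrist_force: [-0.3, 0.5, -3.2]
gripper_width: 0.026
```

Emit:
step_arm --rows '[{"delta_pos":[0,0,-1],"delta_rot":[0,0,0],"hand":255},{"delta_pos":[0,0,-1],"delta_rot":[0,0,0],"hand":255},{"delta_pos":[0,0,-1],"delta_rot":[0,0,0],"hand":255},{"delta_pos":[0,0,-1],"delta_rot":[0,0,0],"hand":255},{"delta_pos":[0,0,0],"delta_rot":[0,0,0],"hand":255}]'

```text
time_s: 16.25
eef_pos: [0.536, 0.1761, 0.1919]
orientation: [0.704, 0.062, -0.062, -0.704]
wrist_force: [-0.3, -0.5, -3.6]
gripper_width: 0.0259
```

Emit:
step_arm --rows '[{"delta_pos":[0,0,-1],"delta_rot":[0,0,0],"hand":255},{"delta_pos":[0,0,-1],"delta_rot":[0,0,0],"hand":255},{"delta_pos":[0,0,-1],"delta_rot":[0,0,0],"hand":255},{"delta_pos":[0,0,0],"delta_rot":[0,0,0],"hand":255}]'

```text
time_s: 16.75
eef_pos: [0.536, 0.1761, 0.1888]
orientation: [0.704, 0.062, -0.062, -0.704]
wrist_force: [0.2, -0.8, -3.1]
gripper_width: 0.0259
```

Emit:
step_arm --rows '[{"delta_pos":[0,0,-1],"delta_rot":[0,0,0],"hand":255},{"delta_pos":[0,0,-1],"delta_rot":[0,0,0],"hand":255},{"delta_pos":[0,0,-1],"delta_rot":[0,0,0],"hand":255},{"delta_pos":[0,0,0],"delta_rot":[0,0,0],"hand":255}]'

```text
time_s: 17.25
eef_pos: [0.536, 0.1761, 0.1859]
orientation: [0.704, 0.062, -0.062, -0.704]
wrist_force: [-0.9, 0.3, -3.1]
gripper_width: 0.0259
```

Emit:
step_arm --rows '[{"delta_pos":[0,0,-1],"delta_rot":[0,0,0],"hand":255},{"delta_pos":[0,0,-1],"delta_rot":[0,0,0],"hand":255},{"delta_pos":[0,0,-1],"delta_rot":[0,0,0],"hand":255},{"delta_pos":[0,0,0],"delta_rot":[0,0,0],"hand":255}]'

```text
time_s: 17.75
eef_pos: [0.536, 0.1761, 0.1829]
orientation: [0.704, 0.062, -0.062, -0.704]
wrist_force: [-0.4, -0.6, -2.5]
gripper_width: 0.0258
```

Emit:
step_arm --rows '[{"delta_pos":[0,0,-1],"delta_rot":[0,0,0],"hand":255},{"delta_pos":[0,0,-1],"delta_rot":[0,0,0],"hand":255},{"delta_pos":[0,0,-1],"delta_rot":[0,0,0],"hand":255},{"delta_pos":[0,0,-1],"delta_rot":[0,0,0],"hand":255},{"delta_pos":[0,0,0],"delta_rot":[0,0,0],"hand":255}]'

```text
time_s: 18.38
eef_pos: [0.536, 0.1761, 0.1789]
orientation: [-0.704, -0.062, 0.062, 0.704]
wrist_force: [-0.0, -0.6, -3.7]
gripper_width: 0.0259
```

Emit:
step_arm --rows '[{"delta_pos":[0,0,-1],"delta_rot":[0,0,0],"hand":255},{"delta_pos":[0,0,-1],"delta_rot":[0,0,0],"hand":255},{"delta_pos":[0,0,-1],"delta_rot":[0,0,0],"hand":255},{"delta_pos":[0,0,-1],"delta_rot":[0,0,0],"hand":255},{"delta_pos":[0,0,0],"delta_rot":[0,0,0],"hand":255}]'

```text
time_s: 19.0
eef_pos: [0.536, 0.1761, 0.1748]
orientation: [0.704, 0.062, -0.062, -0.704]
wrist_force: [0.0, 0.1, -3.8]
gripper_width: 0.0259
```

Emit:
step_arm --rows '[{"delta_pos":[0,0,-1],"delta_rot":[0,0,0],"hand":255},{"delta_pos":[0,0,-1],"delta_rot":[0,0,0],"hand":255},{"delta_pos":[0,0,-1],"delta_rot":[0,0,0],"hand":255},{"delta_pos":[0,0,-1],"delta_rot":[0,0,0],"hand":255},{"delta_pos":[0,0,0],"delta_rot":[0,0,0],"hand":255}]'

```text
time_s: 19.62
eef_pos: [0.536, 0.1761, 0.1709]
orientation: [-0.704, -0.062, 0.062, 0.704]
wrist_force: [-0.6, 0.2, -3.2]
gripper_width: 0.0258
```

Emit:
step_arm --rows '[{"delta_pos":[0,0,-1],"delta_rot":[0,0,0],"hand":255},{"delta_pos":[0,0,-1],"delta_rot":[0,0,0],"hand":255},{"delta_pos":[0,0,-1],"delta_rot":[0,0,0],"hand":255},{"delta_pos":[0,0,0],"delta_rot":[0,0,0],"hand":255}]'

```text
time_s: 20.12
eef_pos: [0.536, 0.1761, 0.1679]
orientation: [0.704, 0.062, -0.062, -0.704]
wrist_force: [-0.0, -0.6, -2.8]
gripper_width: 0.026
```

Emit:
step_arm --rows '[{"delta_pos":[0,0,-1],"delta_rot":[0,0,0],"hand":255},{"delta_pos":[0,0,-1],"delta_rot":[0,0,0],"hand":255},{"delta_pos":[0,0,-1],"delta_rot":[0,0,0],"hand":255},{"delta_pos":[0,0,0],"delta_rot":[0,0,0],"hand":255}]'

```text
time_s: 20.62
eef_pos: [0.536, 0.1761, 0.1649]
orientation: [0.704, 0.062, -0.062, -0.704]
wrist_force: [-0.1, -0.2, -3.7]
gripper_width: 0.0259
```

Emit:
step_arm --rows '[{"delta_pos":[0,0,-1],"delta_rot":[0,0,0],"hand":255},{"delta_pos":[0,0,-1],"delta_rot":[0,0,0],"hand":255},{"delta_pos":[0,0,-1],"delta_rot":[0,0,0],"hand":255},{"delta_pos":[0,0,0],"delta_rot":[0,0,0],"hand":255}]'

```text
time_s: 21.12
eef_pos: [0.536, 0.1761, 0.1618]
orientation: [0.704, 0.062, -0.062, -0.704]
wrist_force: [-0.9, 0.4, -2.6]
gripper_width: 0.0259
```

Emit:
step_arm --rows '[{"delta_pos":[0,0,-0.5],"delta_rot":[0,0,0],"hand":255},{"delta_pos":[0,0,-0.5],"delta_rot":[0,0,0],"hand":255},{"delta_pos":[0,0,-0.5],"delta_rot":[0,0,0],"hand":255}]'

```text
time_s: 21.5
eef_pos: [0.5361, 0.1761, 0.1604]
orientation: [-0.704, -0.062, 0.062, 0.704]
wrist_force: [-0.8, 0.6, -2.7]
gripper_width: 0.0259
```

Emit:
step_arm --rows '[{"delta_pos":[0,0,-0.5],"delta_rot":[0,0,0],"hand":255},{"delta_pos":[0,0,-0.5],"delta_rot":[0,0,0],"hand":255}]'

```text
time_s: 21.75
eef_pos: [0.5361, 0.1761, 0.1594]
orientation: [-0.704, -0.062, 0.062, 0.704]
wrist_force: [-0.3, 0.4, -3.1]
gripper_width: 0.0257
```

Emit:
step_arm --rows '[{"delta_pos":[0,0,-0.5],"delta_rot":[0,0,0],"hand":255},{"delta_pos":[0,0,-0.5],"delta_rot":[0,0,0],"hand":255}]'

```text
time_s: 22.0
eef_pos: [0.5361, 0.1761, 0.1584]
orientation: [-0.704, -0.062, 0.062, 0.704]
wrist_force: [0.2, -0.2, -3.6]
gripper_width: 0.0258
```

Tip about 0.067; still free. Continuing one small call at a time.

Emit:
step_arm --rows '[{"delta_pos":[0,0,-0.5],"delta_rot":[0,0,0],"hand":255},{"delta_pos":[0,0,-0.5],"delta_rot":[0,0,0],"hand":255}]'

```text
time_s: 22.25
eef_pos: [0.5361, 0.1761, 0.1574]
orientation: [0.704, 0.062, -0.062, -0.704]
wrist_force: [0.1, -0.2, -2.7]
gripper_width: 0.0258
```

Emit:
step_arm --rows '[{"delta_pos":[0,0,-0.5],"delta_rot":[0,0,0],"hand":255},{"delta_pos":[0,0,-0.5],"delta_rot":[0,0,0],"hand":255}]'

```text
time_s: 22.5
eef_pos: [0.5362, 0.1762, 0.1571]
orientation: [0.704, 0.062, -0.062, -0.704]
wrist_force: [-2.4, -1.0, 7.5]
gripper_width: 0.0259
```

Emit:
step_arm --rows '[{"delta_pos":[0,0,0],"delta_rot":[0,0,0],"hand":255}]'

```text
time_s: 22.62
eef_pos: [0.5362, 0.1762, 0.1572]
orientation: [0.704, 0.062, -0.062, -0.704]
wrist_force: [-2.0, -0.8, 5.2]
gripper_width: 0.0263
```

Emit:
step_arm --rows '[{"delta_pos":[0,0,-0.3],"delta_rot":[0,0,0],"hand":255},{"delta_pos":[0,0,0],"delta_rot":[0,0,0],"hand":255}]'

```text
time_s: 22.88
eef_pos: [0.5362, 0.1762, 0.1571]
orientation: [0.704, 0.062, -0.062, -0.704]
wrist_force: [-2.9, -1.2, 6.9]
gripper_width: 0.0258
```

Emit:
step_arm --rows '[{"delta_pos":[-0.3,0,-0.3],"delta_rot":[0,0,0],"hand":255},{"delta_pos":[0,0,0],"delta_rot":[0,0,0],"hand":255}]'

```text
time_s: 23.12
eef_pos: [0.5361, 0.1762, 0.157]
orientation: [0.704, 0.063, -0.062, -0.704]
wrist_force: [-2.7, -1.9, 7.9]
gripper_width: 0.026
```

Emit:
step_arm --rows '[{"delta_pos":[-0.2,-0.2,-0.3],"delta_rot":[0,0,0],"hand":255},{"delta_pos":[0,0,0],"delta_rot":[0,0,0],"hand":255}]'

```text
time_s: 23.38
eef_pos: [0.536, 0.1762, 0.1567]
orientation: [0.704, 0.063, -0.062, -0.704]
wrist_force: [-2.2, -1.8, 6.8]
gripper_width: 0.0261
```

Emit:
step_arm --rows '[{"delta_pos":[-0.2,-0.2,-0.3],"delta_rot":[0,0,0],"hand":255},{"delta_pos":[0,0,0],"delta_rot":[0,0,0],"hand":255}]'

```text
time_s: 23.62
eef_pos: [0.5359, 0.1761, 0.156]
orientation: [-0.704, -0.063, 0.062, 0.704]
wrist_force: [0.3, 0.2, 1.2]
gripper_width: 0.0262
```

Run:
```python
from fit import *
s=env.get_image("side");cv2.imwrite("pics/s9.png",cv2.resize(s["image"][190:270,240:330,::-1],None,fx=7,fy=7,interpolation=cv2.INTER_CUBIC))
```

```text
(no output)
```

View pics/s9.png

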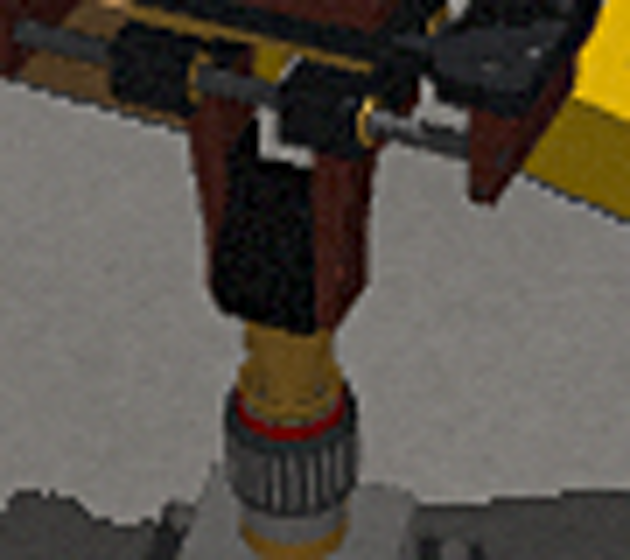

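Emit:
step_arm --rows '[{"delta_pos":[0,0,-0.4],"delta_rot":[0,0,0],"hand":255},{"delta_pos":[0,0,0],"delta_rot":[0,0,0],"hand":255}]'

```text
time_s: 23.92
eef_pos: [0.5355, 0.1757, 0.1544]
orientation: [-0.704, -0.062, 0.062, 0.704]
wrist_force: [1.5, -0.1, -2.8]
gripper_width: 0.0257
```

Emit:
step_arm --rows '[{"delta_pos":[0,0,-0.4],"delta_rot":[0,0,0],"hand":255},{"delta_pos":[0,0,0],"delta_rot":[0,0,0],"hand":255}]'

```text
time_s: 24.18
eef_pos: [0.5354, 0.1757, 0.1542]
orientation: [-0.704, -0.062, 0.062, 0.704]
wrist_force: [1.6, 1.2, -4.2]
gripper_width: 0.026
```

Emit:
step_arm --rows '[{"delta_pos":[0,0,-0.4],"delta_rot":[0,0,0],"hand":255},{"delta_pos":[0,0,0],"delta_rot":[0,0,0],"hand":255}]'

```text
time_s: 24.42
eef_pos: [0.5354, 0.1757, 0.154]
orientation: [-0.704, -0.062, 0.062, 0.704]
wrist_force: [1.6, 0.5, -2.8]
gripper_width: 0.0255
```

Emit:
step_arm --rows '[{"delta_pos":[0.2,0.1,-0.4],"delta_rot":[0,0,0],"hand":255},{"delta_pos":[0,0,-0.3],"delta_rot":[0,0,0],"hand":255}]'

```text
time_s: 24.68
eef_pos: [0.5355, 0.1758, 0.1539]
orientation: [0.705, 0.062, -0.062, -0.704]
wrist_force: [-1.4, -1.5, 7.0]
gripper_width: 0.0258
```

Emit:
step_arm --rows '[{"delta_pos":[0,0,-0.2],"delta_rot":[0,0,0],"hand":255},{"delta_pos":[0,0,0],"delta_rot":[0,0,0],"hand":255}]'

```text
time_s: 24.92
eef_pos: [0.5355, 0.1759, 0.154]
orientation: [0.705, 0.062, -0.062, -0.704]
wrist_force: [-1.0, -0.2, 6.5]
gripper_width: 0.026
```

Emit:
step_arm --rows '[{"delta_pos":[0,0,-0.3],"delta_rot":[0,0,0],"hand":255},{"delta_pos":[0,0,0],"delta_rot":[0,0,0],"hand":255}]'

```text
time_s: 25.18
eef_pos: [0.5355, 0.1758, 0.1539]
orientation: [0.705, 0.062, -0.062, -0.704]
wrist_force: [-2.7, -1.1, 8.9]
gripper_width: 0.0259
```

Emit:
step_arm --rows '[{"delta_pos":[0,0,-0.3],"delta_rot":[0,0,0],"hand":255},{"delta_pos":[0,0,0],"delta_rot":[0,0,0],"hand":255}]'

```text
time_s: 25.42
eef_pos: [0.5355, 0.1759, 0.1539]
orientation: [0.705, 0.062, -0.062, -0.704]
wrist_force: [-3.6, -1.9, 11.7]
gripper_width: 0.0257
```

Emit:
step_arm --rows '[{"delta_pos":[-0.4,-0.2,0],"delta_rot":[0,0,0],"hand":255},{"delta_pos":[0,0,0],"delta_rot":[0,0,0],"hand":255}]'

```text
time_s: 25.68
eef_pos: [0.5354, 0.1758, 0.1539]
orientation: [0.704, 0.063, -0.062, -0.704]
wrist_force: [-1.5, -1.6, 10.3]
gripper_width: 0.0259
```

Emit:
step_arm --rows '[{"delta_pos":[-0.3,-0.4,0],"delta_rot":[0,0,0],"hand":255},{"delta_pos":[0,0,0],"delta_rot":[0,0,0],"hand":255}]'

```text
time_s: 25.92
eef_pos: [0.5354, 0.1757, 0.1539]
orientation: [-0.704, -0.063, 0.062, 0.704]
wrist_force: [-0.6, -0.8, 8.1]
gripper_width: 0.026
```

Run:
```python
from fit import *
o=env.get_obs();print(o["eef_pos"],o["wrist_force"],o["torque"],Rn.from_quat(o["orientation"]).as_matrix().round(4))
s=env.get_image("side");cv2.imwrite("pics/s10.png",cv2.resize(s["image"][190:270,240:330,::-1],None,fx=7,fy=7,interpolation=cv2.INTER_CUBIC))
d=env.get_image("wrist");cv2.imwrite("pics/w10.png",cv2.resize(d["image"][160:400,200:440,::-1],None,fx=2.5,fy=2.5,interpolation=cv2.INTER_CUBIC))
```

```text
[0.53538533 0.17570508 0.15391929] [-0.62208217 -0.77895861  8.08136761] [-0.29631608  0.31028314 -0.00344851] [[ 9.845e-01  1.600e-03 -1.756e-01]
 [ 1.756e-01  4.000e-04  9.845e-01]
 [ 1.600e-03 -1.000e+00  1.000e-04]]
```

View pics/s10.png

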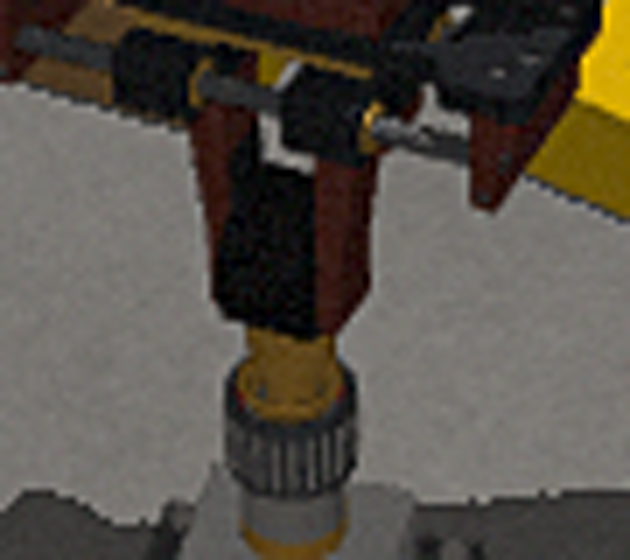

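View pics/w10.png

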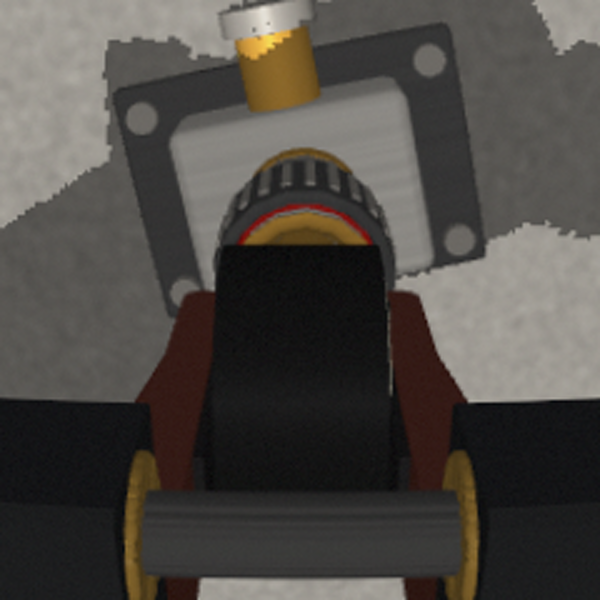

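Emit:
step_arm --rows '[{"delta_pos":[0,0,0.6],"delta_rot":[0,0,0],"hand":255},{"delta_pos":[0,0,0.5],"delta_rot":[0,0,0],"hand":255},{"delta_pos":[0,0,0],"delta_rot":[0,0,0],"hand":255}]'

```text
time_s: 26.4
eef_pos: [0.5354, 0.1756, 0.154]
orientation: [-0.704, -0.063, 0.062, 0.705]
wrist_force: [1.8, 0.8, 2.6]
gripper_width: 0.026
```

Emit:
step_arm --rows '[{"delta_pos":[0.2,0.2,0.4],"delta_rot":[0,0,0],"hand":255},{"delta_pos":[0,0,0],"delta_rot":[0,0,0],"hand":255},{"delta_pos":[0,0,0],"delta_rot":[0,0,0],"hand":255}]'

```text
time_s: 26.78
eef_pos: [0.5354, 0.1756, 0.154]
orientation: [-0.704, -0.063, 0.062, 0.705]
wrist_force: [3.3, 1.3, -1.2]
gripper_width: 0.0262
```

Emit:
step_arm --rows '[{"delta_pos":[0.3,0.1,0.1],"delta_rot":[0,0,0],"hand":255},{"delta_pos":[0,0,0],"delta_rot":[0,0,0],"hand":255},{"delta_pos":[0,0,0],"delta_rot":[0,0,0],"hand":0},{"delta_pos":[0,0,0],"delta_rot":[0,0,0],"hand":0},{"delta_pos":[0,0,0],"delta_rot":[0,0,0],"hand":0},{"delta_pos":[0,0,0],"delta_rot":[0,0,0],"hand":0},{"delta_pos":[0,0,0],"delta_rot":[0,0,0],"hand":0},{"delta_pos":[0,0,0],"delta_rot":[0,0,0],"hand":0},{"delta_pos":[0,0,20],"delta_rot":[0,0,0],"hand":0},{"delta_pos":[0,0,40],"delta_rot":[0,0,0],"hand":0},{"delta_pos":[0,0,50],"delta_rot":[0,0,0],"hand":0},{"delta_pos":[0,-20,40],"delta_rot":[0,0,0],"hand":0},{"delta_pos":[0,0,0],"delta_rot":[0,0,0],"hand":0},{"delta_pos":[0,0,0],"delta_rot":[0,0,0],"hand":0},{"delta_pos":[0,0,0],"delta_rot":[0,0,0],"hand":0}]'

```text
time_s: 28.65
eef_pos: [0.5346, 0.1558, 0.3031]
orientation: [0.704, 0.062, -0.063, -0.704]
wrist_force: [1.2, 0.3, -0.4]
gripper_width: 0.0876
```

Run:
```python
from fit import *
print(env.get_obs()["wrist_force"],env.get_obs()["time_s"])
s=env.get_image("side");cv2.imwrite("pics/s11.png",cv2.resize(s["image"][170:310,200:380,::-1],None,fx=4,fy=4,interpolation=cv2.INTER_CUBIC))
d=env.get_image("wrist");cv2.imwrite("pics/w11.png",d["image"][:,:,::-1])
```

```text
[ 1.16476007  0.30497152 -0.40491908] 28.65
```

View pics/s11.png

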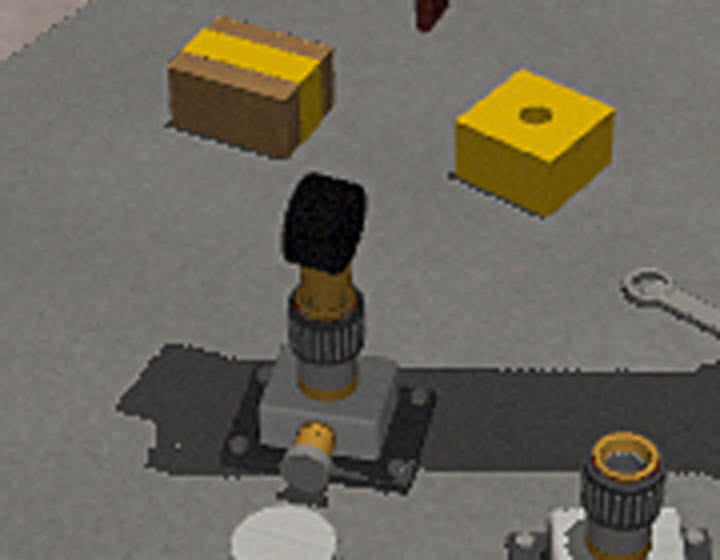

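View pics/w11.png

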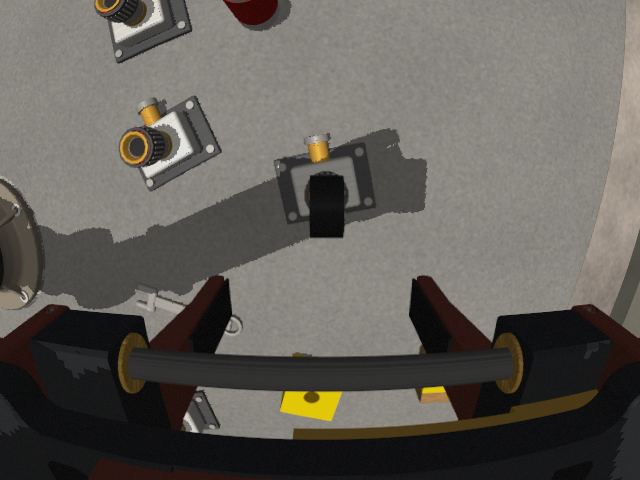

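```bash
python3 -c "
from plant import env
print(env.job_done())"
```

```text
the job is handed in; nothing more can be done
None
```

The gauge is fitted in the farthest coupler, standing upright and released, with the sleeve forward again. I handed the job in at about 28.7 s; it reports no verdict.

- **Sleeve:** I gripped it and pulled it down about 9 mm until it caught. The wrist picture showed it staying back by itself, with the red band exposed and the gripper open.
- **Plug:** I took the gauge from the yellow stand and lowered it into the bore by feel. It met the sprung seat with the tip about 38 mm below the rim and dropped through after about 11 N.
- **After the drop:** The picture taken just before the final drop still showed the sleeve back, so I took the resistance for a snag. I then kept pressing on the end stop with about 15 N at most, still under the 25 N limit. The next picture showed the sleeve already forward.
- **Last checks:** The plug tip is at about z = 0.063 m by the gripper's reading, so about 41 mm deep (35 mm needed). The final pictures show the sleeve forward and the gauge upright by eye. The carton and wrench look untouched. The spray can was only partly in view, but the arm never went near it.
- **Disagreement:** The top and wrist cameras differed by 2–3 mm on absolute positions. They agreed on the distance from gauge to coupler, so I used that distance, plus the jaws closing on the sleeve, to line up the plug.

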